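Find the full salt canister by weight and hold it up

ROBOT

A 7-joint arm with a two-finger parallel gripper is mounted at the origin on the work surface. World frame = base frame: x ahead of the robot, y to its left, z up, the work surface at z = 0. Lengths are in mm, angles in rad, forces in N, time in s.
With the tool pointing down it reaches from about 400 to 875 mm from the base axis. Payload 4.4 kg.
Tool frame: the origin (TCP) lies midway between the tips of the shut fingers; the grasp point (between the pads) lies grasp_offset behind it (grasp_offset is the distance from the TCP to the grasp point, in mm); z points along the fingers, y is the line along which they close (so a half turn about z gives the same grasp; the last joint's range is limited). The gripper opens to 85 mm and grips with 20 to 120 N. Pads are 22 mm wide; open, the fingers measure 114 mm over their backs; the gripper's body (76 mm by 85 mm) begins 54 mm behind the grasp point. The pads swing forward as they close: fully open they stand 13 mm farther back than shut.
Start: joints at [-1.356, 0.628, 0.038, 1.517, -0.027, 0.996, -0.02], TCP at [180.106, 624.563, 231.313] pointing down, gripper open.
Joint ranges: [-3.06, 3.06], [-0.37, 2.12], [-1.25, 1.32], [0.18, 2.47], [-1.1, 4.24], [0.23, 1.98], [-2.94, 2.94]. Speed limits (rad/s): [2.57, 2.57, 3.14, 3.14, 3.14, 3.14, 3.14].

INTERFACE

Orientations are given as [roll, pitch, yaw] about the fixed x, y, z axes, in that order (R = Rz(yaw) Ry(pitch) Rx(roll)).
In Python, from cell import * gives the robot as it stands. The module is installed in compiled form; this text tells all that it offers.
- The arm moves only by the shell command python3 -m jog 'ROWS'. ROWS is a JSON object of lists of equal length, an entry for each row: "angular": the turn, a rotation vector about the tool's x, y, z in degrees, a list of three; "travel": the shift along the tool's x, y, z in cm, a list of three; "fingers": the closure, from 0 (fully open) to 1 (shut). In form: {"angular": [[rx, ry, rz], ...], "travel": [[tx, ty, tz], ...], "fingers": [fingers, ...]}. A call has 1 to 5 rows; each row is the pose to reach, as a shift and turn from the pose commanded when the call began, along the tool's axes at that moment; what a row does not reach only later rows make up. A row lasts 1/8 s, in which the tool goes at most 62.5 mm and 10.7 degrees, less where a joint would pass 70% of its speed; a pose out of reach is approached as far as the arm can. A call with a gripper value outside its range is refused whole. The fingers move at their own pace and stop on an object; the grip force is fixed at half the most. Time passes only in rows, so rows that repeat a pose let the fingers close. It gives the time, the measured TCP pose, the force and the opening at its end, in the units of the state.
- read_state(): the state, without advancing time (a new reading comes with each control period).
- get_image(name): name is "scene" or "top" or "wrist"; returns the picture (400x640x3 uint8, red, green, blue); there is no depth.
- camera_model(name): a dict with "mtx" (3x3 intrinsics, pixels), "T" (4x4, takes a point from camera to world coordinates). Camera axes: x right, y down, z forward; pixel columns grow to the right and rows downward; lengths in mm; the calibration is good to about 2 mm. A picture is of the moment at which its call begins: read the wrist's pose just before it. camera_model takes no time and is no camera call; for the wrist camera it gives the pose at the moment of the call.
- finish_job(): hands the job in, once; it reports no verdict.
The state is a dict: "clock": time; "qpos": joint angles; "qd": joint speeds; "tau": joint torques, N m; "eef_pos": TCP position; "tool_rot": TCP orientation; "force": force on the tool from outside, world axes, zero at the start; "torque": the same for the moment, N m; "width": finger opening in mm.
Only numpy, scipy, OpenCV 4.12 (cv2) and the standard library are available. Lean on these libraries where they do the work, as an engineer would, in place of code of your own. Each camera call takes 0.05 s, during which the arm holds its last target. There are 200 camera calls.

TASK

Only one of the three matching salt canisters on the serving board is full, and it is the heaviest. Starting at the end of the board with the handle and working along the row, lift each canister by itself a few centimetres clear of the board and hold it there a moment to feel its weight, setting it back upright on its own cork spot before you lift the next. Then hold the heaviest one up for me, upright and still, at least 10 cm above the board, and finish still holding it, with the other two standing on their own spots and everything else left where it is.

Things in the scene. Friction and masses are not known exactly. Their poses are not given: they have to be found in the camera images.
- tin_a: rigid closed round canister, teal with two cream bands and flat steel lid (top 22 mm, 63 mm across); 64 mm diameter, 120 mm high, upright. Origin at the centre of its underside, z up its axis. The three look alike and stand in any order along the board; names say nothing of weight. They weigh 0.1 to 0.6 kg, the heaviest at least 0.15 kg more than either other.
- tin_b: rigid closed round canister, teal with two cream bands and flat steel lid (top 22 mm, 63 mm across); 64 mm diameter, 120 mm high, upright. Origin at the centre of its underside, z up its axis. The three look alike and stand in any order along the board; names say nothing of weight. They weigh 0.1 to 0.6 kg, the heaviest at least 0.15 kg more than either other.
- tin_c: rigid closed round canister, teal with two cream bands and flat steel lid (top 22 mm, 63 mm across); 64 mm diameter, 120 mm high, upright. Origin at the centre of its underside, z up its axis. The three look alike and stand in any order along the board; names say nothing of weight. They weigh 0.1 to 0.6 kg, the heaviest at least 0.15 kg more than either other.
- board: wooden serving board, fixed: 170 mm (x) by 420 mm (y) by 18 mm thick, with a flat handle 45 mm wide sticking out 100 mm past its +y end. Origin at the centre of the underside of the 420 mm slab, on the worktop; y axis along the row of spots towards the handle. Cork spots on its centre line at y = +140, 0 and -140 mm.
- spot1 (a point): centre of the first (nearest the handle) cork spot, at board-top height (18 mm above the worktop). The spot is an 84 mm cork disc set flush in the board; one canister stands on each.
- spot2 (a point): centre of the middle cork spot, at board-top height (18 mm above the worktop). The spot is an 84 mm cork disc set flush in the board; one canister stands on each.
- spot3 (a point): centre of the last (farthest from the handle) cork spot, at board-top height (18 mm above the worktop). The spot is an 84 mm cork disc set flush in the board; one canister stands on each.
- mug: white mug, 82 mm across, 95 mm high, with a handle; bystander beyond the board, on its +x side. Origin at the centre of its underside.
- candle: amber glass candle jar with dark lid, 78 mm across, 92 mm high; bystander on the board's +x side. Origin at the centre of its underside.
- apple_1: red apple, 76 mm across, 66 mm high; bystander on the board's -x (robot) side. Origin at its underside.
- apple_2: red apple, 76 mm across, 66 mm high; bystander on the board's -x (robot) side. Origin at its underside.
- pepper: small glass spice jar with red cap, 44 mm across, 95 mm high; bystander on the board's +x side. Origin at the centre of its underside.
- butter_dish: white butter dish with a red cover, 90 by 150 mm, 80 mm high; bystander past the board's end away from the handle. Origin at the centre of its underside.
Mind the look-alikes: they are no part of the job. What is shaped like the tin_a but purple or yellow is not meant.

How it is judged:
By the outcome, as a careful person would: the job done as asked, in the order asked, and still so for the second after the job is handed in, while the arm keeps its last pose, push and grip.
It also fails if it takes over 70 s, if anything falls off the work surface, if the arm or the gripper's body presses on something with over 40 N, if the wrist force passes 120 N, or if a joint passes its speed limit or range.

## Working session

There is one attempt and no reset: what is moved stays moved. The work goes in short steps, Python scripts to look and compute and a shell command to move; the robot and the scene stay as the last step left them, time stands still between calls to the robot, and variables do not carry over. Pictures are saved under pics/ and viewed, on a budget of 10 in all, crops included, one or two more only if the job needs it, and the job is handed in when it is done.

```bash
mkdir -p pics
python3 - <<'E'
from cell import *
import cv2,numpy as np
s=read_state();print(s)
for n in("scene","top"):
    cv2.imwrite(f"pics/{n}0.png",cv2.cvtColor(get_image(n),cv2.COLOR_RGB2BGR))
    print(n,camera_model(n))
E
```

```text
{'clock': 0.0, 'qpos': array([-1.35580014,  0.62933934,  0.0384403 ,  1.51836962, -0.0269838 ,
        0.99632236, -0.01997686]), 'qd': array([-0.00037605, -0.00108348, -0.0013167 , -0.00102409,  0.00082072,
        0.00144043, -0.00076436]), 'tau': array([-9.94213769e-05, -5.63389564e+01,  1.22617867e+00, -1.93449730e+01,
        1.10016949e-02,  1.05383285e-02,  1.05059598e-05]), 'eef_pos': array([179.92883454, 623.94066801, 230.39296379]), 'tool_rot': array([-3.13967236e+00,  3.78055045e-05,  2.86082976e+00]), 'force': array([ 0.11441601, -0.76677938,  0.95778033]), 'torque': array([-0.00546039, -0.02095777,  0.03700111]), 'width': 85.52460374989587}
scene {'mtx': array([[482.43544958,   0.        , 320.80389215],
       [  0.        , 482.43544958, 198.14737653],
       [  0.        ,   0.        ,   1.        ]]), 'T': array([[ 6.47771201e-01,  4.71929341e-01, -5.98059502e-01,
         1.17781798e+03],
       [ 7.61803572e-01, -3.94131063e-01,  5.14116740e-01,
        -5.70284644e+02],
       [ 6.91294695e-03, -7.88633883e-01, -6.14824210e-01,
         6.66610894e+02],
       [ 0.00000000e+00,  0.00000000e+00,  0.00000000e+00,
         1.00000000e+00]])}
top {'mtx': array([[487.08942214,   0.        , 321.12729534],
       [  0.        , 487.08942214, 200.22267812],
       [  0.        ,   0.        ,   1.        ]]), 'T': array([[ 2.58735634e-02, -9.94939537e-01,  9.70869542e-02,
         4.45740861e+02],
       [-9.99630487e-01, -2.65599740e-02, -5.78414840e-03,
        -3.13209915e+01],
       [ 8.33350491e-03, -9.69014228e-02, -9.95259095e-01,
         1.28303763e+03],
       [ 0.00000000e+00,  0.00000000e+00,  0.00000000e+00,
         1.00000000e+00]])}
```

View pics/top0.png

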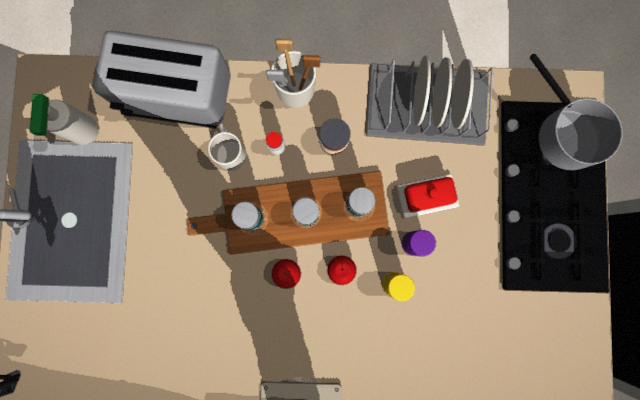

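View pics/scene0.png

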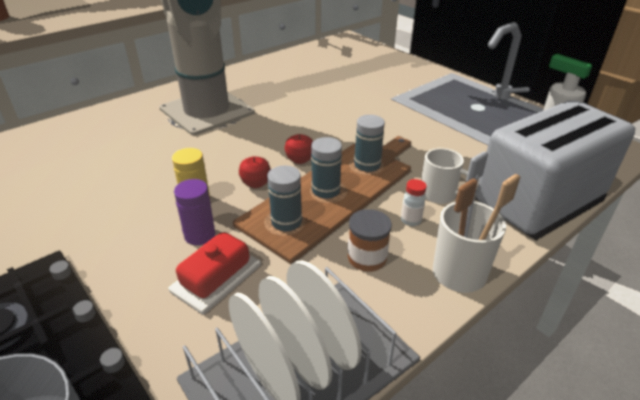

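The top view shows three teal canisters with steel lids on the board, at (246,215), (305,212) and (361,202). The handle is on the left at (205,225), which is +y. The purple (420,243) and yellow (401,288) look-alikes stand off the board and aren't meant. I'll confirm this in an enlarged crop.

```bash
cat > h.py <<'E'
from cell import *
import cv2,numpy as np
def px(n,u,v,z,M=None):
    M=M or camera_model(n);T=M["T"];d=T[:3,:3]@np.linalg.inv(M["mtx"])@[u,v,1]
    return (T[:3,3]+d*(z-T[2,3])/d[2])
E
python3 - <<'E'
from h import *
im=cv2.imread("pics/top0.png")[150:290,180:400]
im=cv2.resize(im,None,fx=3.6,fy=3.6,interpolation=cv2.INTER_CUBIC)
cv2.imwrite("pics/crop.png",im)
for u,v in((246,215),(305,212),(361,202)):print(px("top",u,v,138).round(1))
for u,v in((286,273),(342,270)):print("apple",px("top",u,v,45).round(0))
for u,v in((227,150),(275,143),(335,135),(431,195)):print("by",px("top",u,v,92).round(0))
E
```

```text
[517.8 137.8 138. ]
[528.6  -0.7 138. ]
[ 555.7 -132.3  138. ]
apple [380.  45.  45.]
apple [391. -96.  45.]
by [681. 198.  92.]
by [702.  80.  92.]
by [726. -69.  92.]
by [ 582. -309.   92.]
```

View pics/crop.png

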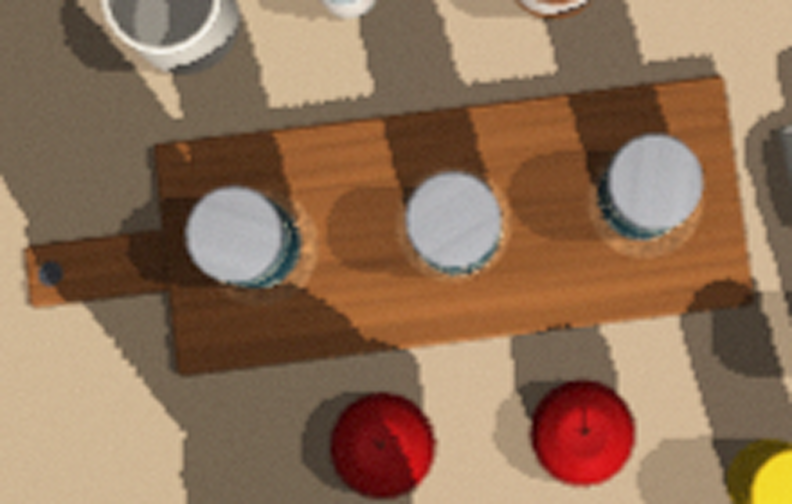

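Run:
```python
from h import *
import cell
print([x for x in dir(cell) if x[0]!='_'], getattr(cell,'grasp_offset',None))
f=lambda u,v,z:px("top",180+u/3.6-.4,150+v/3.6-.4,z)[:2]
C=np.array([f(u,v,18) for u,v in((155,145),(720,77),(752,303),(180,375))])
print(C.round(1),[np.linalg.norm(C[i]-C[i-1]).round(1) for i in range(4)])
c=C.mean(0);y=C[0]+C[3]-C[1]-C[2];y/=np.linalg.norm(y)
print("board",c,"ydir",y)
for k in(140,0,-140):print("spot",c+k*y)
for u,v in((235,235),(454,221),(655,185)):print("lid",f(u,v,138))
s=read_state();print(s['eef_pos'],s['tool_rot'])
from scipy.spatial.transform import Rotation as R
print(R.from_euler('xyz',s['tool_rot']).as_matrix().round(3))
```

```text
['MotionError', 'camera_model', 'finish_job', 'get_image', 'grasp_offset', 'read_state'] 18.700000000000003
[[ 589.4  219. ]
 [ 650.4 -190.3]
 [ 486.4 -215.7]
 [ 424.2  193.6]] [np.float64(167.1), np.float64(413.8), np.float64(166.0), np.float64(414.0)]
board [537.597967    1.6646157] ydir [-0.14877087  0.98887169]
spot [516.77004557 140.10665299]
spot [537.597967    1.6646157]
spot [ 558.42588843 -136.77742159]
lid [518.03250969 140.40960502]
lid [530.98963934  -2.3219525 ]
lid [ 558.16890806 -133.50795724]
[179.94435105 624.00840593 230.45239382] [-3.13984341e+00  1.78704166e-05  2.86077820e+00]
[[-0.961  0.277 -0.   ]
 [ 0.277  0.961 -0.002]
 [-0.    -0.002 -1.   ]]
```

```bash
python3 -m jog '{"angular":[[0,0,0],[0,0,0],[0,0,0],[0,0,0],[0,0,0]],"travel":[[-4.6,-3.7,0],[-9.2,-7.4,0],[-13.8,-11.1,0],[-18.4,-14.8,0],[-23,-18.5,0]],"fingers":[0,0,0,0,0]}'
python3 -m jog '{"angular":[[0,0,-6],[0,0,-12],[0,0,-18],[0,0,-24.7],[0,0,-24.7]],"travel":[[-4.6,-3.7,0],[-9.2,-7.4,0],[-13.8,-11.1,0],[-18.4,-14.8,0],[-22.9,-18.6,0]],"fingers":[0,0,0,0,0]}'
python3 -m jog '{"angular":[[0,0,0]],"travel":[[0,0,0]],"fingers":[0]}'
python3 - <<'E'
from h import *
s=read_state();M=camera_model("wrist");im=get_image("wrist")
print(s['clock'],s['eef_pos'],s['tool_rot'],s['qpos'].round(2),s['force'])
cv2.imwrite("pics/w1.png",cv2.cvtColor(im,cv2.COLOR_RGB2BGR));np.savez("w1.npz",**M)
print(M)
E
```

```text
clock: 0.72
eef_pos: [350.7, 381.3, 231.1]
tool_rot: [-3.141, 0.0, 2.861]
force: [1.0, 0.7, 0.3]
width: 85.2
clock: 1.35
eef_pos: [519.1, 139.2, 231.1]
tool_rot: [3.141, -0.0, -2.99]
force: [2.0, 1.1, 1.2]
width: 85.3
clock: 1.48
eef_pos: [520.7, 134.7, 230.9]
tool_rot: [-3.138, 0.0, -3.001]
force: [-0.9, 0.4, -0.4]
width: 85.5
1.475 [520.74441471 134.67244596 230.89245737] [-3.13846772e+00  3.85367994e-04 -3.00144560e+00] [-0.28  0.47 -0.04  1.83  0.03  0.84  1.38] [-0.89476238  0.43155229 -0.42984253]
{'mtx': array([[293.53508769,   0.        , 317.28786958],
       [  0.        , 293.53508769, 202.8045412 ],
       [  0.        ,   0.        ,   1.        ]]), 'T': array([[-1.37914953e-01,  9.52181558e-01,  2.72634824e-01,
         4.51874677e+02],
       [ 9.90438924e-01,  1.33474143e-01,  3.48624615e-02,
         1.25407461e+02],
       [-3.19430640e-03,  2.74836196e-01, -9.61485757e-01,
         3.73716949e+02],
       [ 0.00000000e+00,  0.00000000e+00,  0.00000000e+00,
         1.00000000e+00]])}
```

View pics/w1.png

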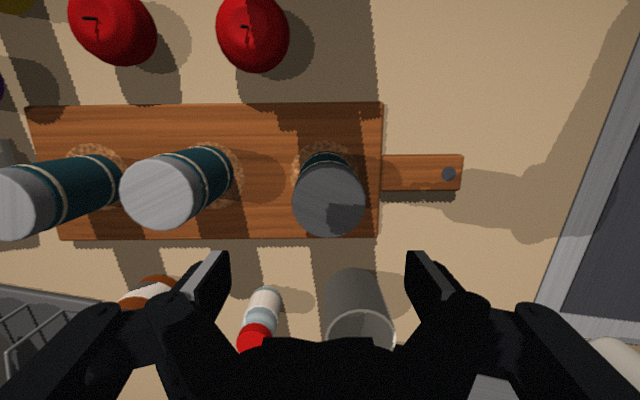

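The wrist view shows tin 1 (by the handle) with its lid at (329,199), tin 2's lid at (161,188) and tin 3's at about (9,203). The board's +y corners are at (383,102) and (380,238).

```bash
cat >> h.py <<'E'
from scipy.spatial.transform import Rotation as R
def rel(xy):
    s=read_state();r=R.from_euler('xyz',s['tool_rot']).as_matrix();p=s['eef_pos']
    print("tool shift cm",(r.T@(np.array([xy[0],xy[1],p[2]])-p)/10).round(2),"yerr deg",(np.degrees(np.arctan2(r[1,1],r[0,1]))-98.56).round(2),"z",p[2].round(1))
E
python3 - <<'E'
from h import *
M=dict(np.load("w1.npz"))
for u,v in((329,199),(161,188),(9,203)):print(px("",u,v,138,M))
for u,v in((383,102),(380,238)):print("corner",px("",u,v,18,M))
rel((518,141))
E
```

```text
[514.10012763 143.1504912  138.        ]
[524.02970844   4.54968581 138.        ]
[ 554.75799515 -121.95280634  138.        ]
corner [423.17936793 196.35990611  18.        ]
corner [588.66909101 225.88404236  18.        ]
tool shift cm [ 0.06  0.29 -0.  ] yerr deg -0.27 z 230.8
```

```bash
python3 -m jog '{"angular":[[0,0,0],[0,0,0],[0,0,0],[0,0,0],[0,0,0]],"travel":[[0.2,0.35,0],[0.2,0.35,4],[0.2,0.35,8],[0.2,0.35,12],[0.2,0.35,15]],"fingers":[0,0,0,0,0]}'
python3 -m jog '{"angular":[[0,0,0],[0,0,0],[0,0,0],[0,0,0],[0,0,0]],"travel":[[0,0,0],[0,0,0],[0,0,0],[0,0,0],[0,0,0]],"fingers":[0.1,0.2,0.3,0.5,1]}'
python3 -m jog '{"angular":[[0,0,0],[0,0,0],[0,0,0],[0,0,0]],"travel":[[0,0,0],[0,0,0],[0,0,0],[0,0,0]],"fingers":[1,1,1,1]}'
```

```text
clock: 2.15
eef_pos: [514.0, 146.5, 79.8]
tool_rot: [3.141, -0.002, -2.987]
force: [-0.1, -1.1, 0.9]
width: 85.5
clock: 2.78
eef_pos: [516.5, 144.3, 83.0]
tool_rot: [3.141, 0.002, -2.991]
force: [-1.4, -1.1, 6.7]
width: 62.5
clock: 3.28
eef_pos: [516.5, 144.3, 83.0]
tool_rot: [3.141, 0.002, -2.991]
force: [-0.6, -1.9, 7.0]
width: 62.5
```

```bash
cat > feel.py <<'E'
from h import *
F=[];t=[];Z=[]
for i in range(16):
    get_image("top");s=read_state();F.append(s['force']);t.append(s['tau']);Z.append(s['torque'])
F=np.array(F);print("clock",s['clock'],"F",F.mean(0).round(2),"sd",F.std(0).round(2),"tau",np.mean(t,0).round(2),"mom",np.mean(Z,0).round(3),"pos",s['eef_pos'].round(1),"w",s['width'].round(1))
E
python3 -m jog '{"angular":[[0,0,0],[0,0,0],[0,0,0],[0,0,0],[0,0,0]],"travel":[[0,0,-1],[0,0,-2.5],[0,0,-4],[0,0,-5.5],[0,0,-6]],"fingers":[1,1,1,1,1]}'
python3 -m jog '{"angular":[[0,0,0],[0,0,0],[0,0,0],[0,0,0]],"travel":[[0,0,0],[0,0,0],[0,0,0],[0,0,0]],"fingers":[1,1,1,1]}'
python3 feel.py
```

```text
clock: 3.9
eef_pos: [516.5, 144.3, 142.8]
tool_rot: [3.141, 0.002, -2.991]
force: [0.8, -0.2, -4.4]
width: 62.8
clock: 4.4
eef_pos: [515.6, 144.0, 140.9]
tool_rot: [-3.142, -0.001, -2.991]
force: [0.8, 0.2, -4.1]
width: 62.7Traceback (most recent call last):
  File "feel.py", line 5, in <module>
    F=np.array(F);print("clock",s['clock'],"F",F.mean(0).round(2),"sd",F.std(0).round(2),"tau",np.mean(t,0).round(2),"mom",np.mean(Z,0).round(3),"pos",s['eef_pos'].round(1),"w",s['width'].round(1))
                                                                                                                                                                                 ^^^^^^^^^^^^^^^^
AttributeError: 'float' object has no attribute 'round'
```

```bash
sed -i 's/s\[.width.\].round(1)/s["width"]/' feel.py; python3 feel.py
python3 - <<'E'
from h import *
im=cv2.cvtColor(get_image("scene"),cv2.COLOR_RGB2BGR)[60:260,220:470]
cv2.imwrite("pics/s1.png",cv2.resize(im,None,fx=3,fy=3))
E
```

```text
clock 6.0 F [-0.35  0.01 -4.49] sd [0.55 0.42 0.52] tau [-0.000e+00 -5.103e+01  1.800e-01 -1.458e+01  1.000e-02 -1.000e-02
  0.000e+00] mom [-0.004  0.015 -0.022] pos [515.8 144.  141.3] w 62.543566520016675
```

View pics/s1.png

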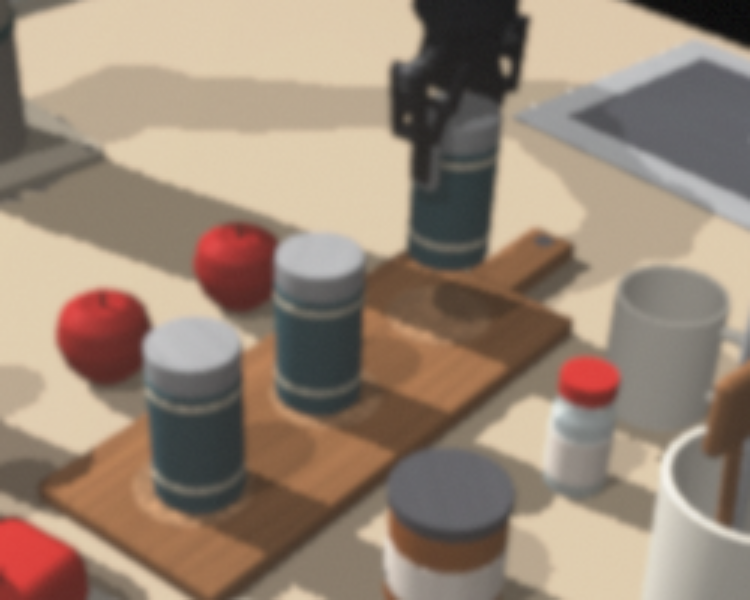

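Tin 1 is lifted clear and upright. Its bottom is at about (448,262) and its spot at (440,308). It reads about 4.5 N. Setting it back, then going to tin 2.

```bash
python3 -m jog '{"angular":[[0,0,0],[0,0,0],[0,0,0],[0,0,0],[0,0,0]],"travel":[[0,0,2],[0,0,4],[0,0,5],[0,0,5.5],[0,0,5.9]],"fingers":[1,1,1,1,1]}'
python3 -m jog '{"angular":[[0,0,0],[0,0,0],[0,0,0],[0,0,0],[0,0,0]],"travel":[[0,0,0],[0,0,0],[0,0,0],[0,0,0],[0,0,0]],"fingers":[1,0.2,0,0,0]}'
python3 -m jog '{"angular":[[0,0,0],[0,0,0]],"travel":[[0,0,0],[0,0,0]],"fingers":[0,0]}'
python3 - <<'E'
from h import *
rel((527,2));print(px("scene",220+440/3,60+308/3,18))
E
```

```text
clock: 6.68
eef_pos: [516.4, 144.1, 82.8]
tool_rot: [3.142, 0.001, -2.991]
force: [-4.0, -3.4, 29.2]
width: 62.5
clock: 7.3
eef_pos: [515.9, 144.1, 82.4]
tool_rot: [3.142, 0.0, -2.991]
force: [0.2, -0.3, 0.9]
width: 85.4
clock: 7.55
eef_pos: [515.8, 144.0, 82.3]
tool_rot: [3.142, -0.0, -2.991]
force: [-0.1, -0.3, 0.2]
width: 85.3
tool shift cm [  1.02 -14.21  -0.  ] yerr deg 0.05 z 82.3
[511.69034568 147.54943362  18.        ]
```

```bash
python3 -m jog '{"angular":[[0,0,0],[0,0,0],[0,0,0],[0,0,0],[0,0,0]],"travel":[[0,0,-5],[0,0,-10],[0.3,-4.5,-12],[0.6,-9,-12],[0.9,-14.1,-12]],"fingers":[0,0,0,0,0]}'
python3 -m jog '{"angular":[[0,0,0],[0,0,0],[0,0,0]],"travel":[[0,0,0],[0,0,0],[0,0,0]],"fingers":[0,0,0]}'
python3 - <<'E'
from h import *
M=camera_model("wrist");im=get_image("wrist");np.savez("w2.npz",**M)
cv2.imwrite("pics/w2.png",cv2.cvtColor(im,cv2.COLOR_RGB2BGR))
print(read_state()['eef_pos'])
E
```

```text
clock: 8.18
eef_pos: [528.3, 2.5, 202.9]
tool_rot: [3.141, 0.001, -2.99]
force: [0.5, -0.2, -0.2]
width: 85.5
clock: 8.55
eef_pos: [527.9, 4.9, 202.2]
tool_rot: [3.141, -0.0, -2.989]
force: [0.2, -0.2, 0.3]
width: 85.1
[527.90500093   4.90153271 202.21645029]
```

View pics/w2.png

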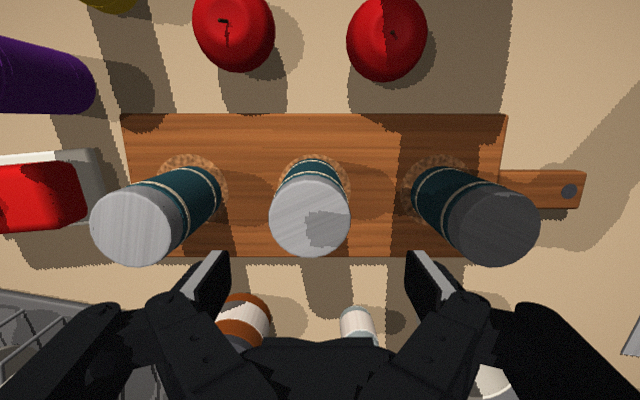

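The wrist view shows tin 2's lid at (309,217), tin 3's at (131,227), tin 1's at (497,222), and board corners at (121,115) and (507,115). Tin 1 stands upright on its cork.

Run:
```python
from h import *
M=dict(np.load("w2.npz"))
for u,v in((497,222),(309,217),(131,227)):print(px("",u,v,138,M))
a,b=[px("",u,v,18,M)[:2] for u,v in((121,115),(507,115))];y=(b-a)/np.linalg.norm(b-a);x=np.array([y[1],-y[0]])
print("len",np.linalg.norm(b-a),y);c=(a+b)/2+85*x
for k in(140,0,-140):print("spot",c+k*y)
rel((528,3))
```

```text
[512.24668663 138.40580564 138.        ]
[529.43995596  -1.16707563 138.        ]
[ 557.32917768 -132.17343744  138.        ]
len 412.09049840635276 [-0.15030946  0.988639  ]
spot [518.61502151 141.67719706]
spot [539.65834656   3.26773759]
spot [ 560.7016716  -135.14172188]
tool shift cm [ 0.02 -0.19 -0.  ] yerr deg 0.2 z 202.2
```

```bash
python3 -m jog '{"angular":[[0,0,0],[0,0,0],[0,0,0],[0,0,0],[0,0,0]],"travel":[[0,-0.5,2],[0,-0.5,5],[0,-0.5,8],[0,-0.5,10.5],[0,-0.5,12]],"fingers":[0,0,0,0,0]}'
python3 -m jog '{"angular":[[0,0,0],[0,0,0],[0,0,0],[0,0,0],[0,0,0]],"travel":[[0,0,0],[0,0,0],[0,0,0],[0,0,0],[0,0,0]],"fingers":[0,0.2,0.3,0.5,1]}'
python3 -m jog '{"angular":[[0,0,0],[0,0,0],[0,0,0],[0,0,0]],"travel":[[0,0,0],[0,0,0],[0,0,0],[0,0,0]],"fingers":[1,1,1,1]}'
python3 -m jog '{"angular":[[0,0,0],[0,0,0],[0,0,0],[0,0,0],[0,0,0]],"travel":[[0,0,-1],[0,0,-2.5],[0,0,-4],[0,0,-5.5],[0,0,-6]],"fingers":[1,1,1,1,1]}'
python3 -m jog '{"angular":[[0,0,0],[0,0,0],[0,0,0],[0,0,0]],"travel":[[0,0,0],[0,0,0],[0,0,0],[0,0,0]],"fingers":[1,1,1,1]}'
python3 feel.py;python3 feel.py
python3 - <<'E'
from h import *
im=cv2.cvtColor(get_image("scene"),cv2.COLOR_RGB2BGR)[60:260,220:470]
cv2.imwrite("pics/s2.png",cv2.resize(im,None,fx=3,fy=3))
E
```

```text
clock: 9.22
eef_pos: [528.2, -0.5, 81.1]
tool_rot: [3.141, -0.001, -2.989]
force: [0.2, -0.3, 0.2]
width: 85.2
clock: 9.85
eef_pos: [529.6, -1.4, 83.6]
tool_rot: [-3.142, 0.002, -2.991]
force: [-0.6, 0.1, 7.3]
width: 62.5
clock: 10.35
eef_pos: [529.6, -1.4, 83.7]
tool_rot: [-3.142, 0.002, -2.991]
force: [-1.9, 0.9, 6.6]
width: 62.7
clock: 10.98
eef_pos: [529.5, -1.6, 143.7]
tool_rot: [-3.141, 0.002, -2.991]
force: [0.3, -0.3, -0.9]
width: 63.1
clock: 11.48
eef_pos: [528.5, -1.7, 141.9]
tool_rot: [3.141, -0.001, -2.991]
force: [0.4, 0.2, -1.3]
width: 62.8
clock 12.275 F [-0.2   0.16 -1.53] sd [0.52 0.49 0.49] tau [-0.000e+00 -4.873e+01  1.300e-01 -1.373e+01  1.000e-02 -0.000e+00
 -0.000e+00] mom [-0.006 -0.     0.001] pos [528.8  -1.6 142.3] w 62.6189211867885
clock 13.075 F [-0.09 -0.05 -1.72] sd [0.54 0.45 0.61] tau [ 0.000e+00 -4.874e+01  1.300e-01 -1.373e+01  1.000e-02 -0.000e+00
 -0.000e+00] mom [-0.007 -0.007  0.004] pos [528.8  -1.7 142.3] w 62.38975065875585
```

View pics/s2.png

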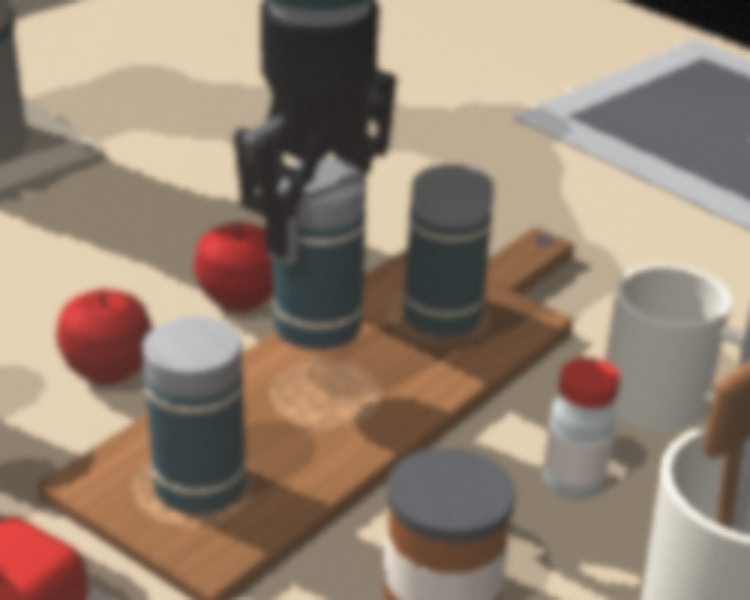

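Tin 2 is up at about 1.6 N, upright and clear. Its cork shows whole, centred at (326,393). Tin 1 is upright on its own spot. I'll set tin 2 back about 6 mm nearer the centre of its cork, then go on to tin 3.

```bash
python3 -m jog '{"angular":[[0,0,0],[0,0,0],[0,0,0],[0,0,0],[0,0,0]],"travel":[[-0.6,0.2,1],[-0.6,0.2,3],[-0.6,0.2,4.7],[-0.6,0.2,5.4],[-0.6,0.2,5.8]],"fingers":[1,1,1,1,1]}'
python3 -m jog '{"angular":[[0,0,0],[0,0,0],[0,0,0],[0,0,0],[0,0,0]],"travel":[[0,0,0],[0,0,0],[0,0,0],[0,0,0],[0,0,0]],"fingers":[1,0.2,0,0,0]}'
python3 -m jog '{"angular":[[0,0,0],[0,0,0]],"travel":[[0,0,0],[0,0,0]],"fingers":[0,0]}'
python3 - <<'E'
from h import *
rel((557.5,-133))
E
```

```text
clock: 13.75
eef_pos: [534.5, 1.4, 83.8]
tool_rot: [3.141, -0.0, -2.991]
force: [-0.8, -0.3, -2.2]
width: 62.9
clock: 14.38
eef_pos: [534.5, 1.2, 84.5]
tool_rot: [-3.142, 0.0, -2.991]
force: [-0.1, 0.3, -0.5]
width: 85.4
clock: 14.62
eef_pos: [534.4, 1.2, 84.3]
tool_rot: [3.142, -0.0, -2.991]
force: [-0.4, 0.4, 1.1]
width: 85.5
tool shift cm [ -0.28 -13.62  -0.  ] yerr deg 0.05 z 84.3
```

```bash
python3 -m jog '{"angular":[[0,0,0],[0,0,0],[0,0,0],[0,0,0],[0,0,0]],"travel":[[0,0,-5],[0,0,-10],[-0.1,-4.5,-12],[-0.2,-9,-12],[-0.3,-13.8,-12]],"fingers":[0,0,0,0,0]}'
python3 -m jog '{"angular":[[0,0,0],[0,0,0],[0,0,0]],"travel":[[0,0,0],[0,0,0],[0,0,0]],"fingers":[0,0,0]}'
python3 - <<'E'
from h import *
M=camera_model("wrist");im=get_image("wrist");np.savez("w3.npz",**M)
cv2.imwrite("pics/w3.png",cv2.cvtColor(im,cv2.COLOR_RGB2BGR))
print(read_state()['eef_pos'])
E
```

```text
clock: 15.25
eef_pos: [558.4, -135.8, 204.9]
tool_rot: [-3.141, 0.001, -2.99]
force: [1.2, -0.2, 0.4]
width: 85.2
clock: 15.62
eef_pos: [558.0, -132.9, 204.2]
tool_rot: [3.14, -0.0, -2.989]
force: [1.2, -0.6, -0.1]
width: 85.5
[ 557.98317092 -133.00711482  204.22804829]
```

View pics/w3.png

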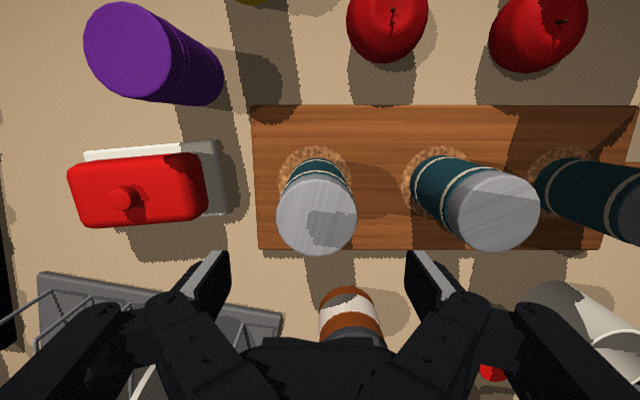

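The wrist view shows tin 3's lid at (317,214), centred between the fingers. Tins 1 and 2 stand upright on their cork. Descending, gripping and lifting.

```bash
python3 -m jog '{"angular":[[0,0,0],[0,0,0],[0,0,0],[0,0,0],[0,0,0]],"travel":[[0,-0.15,2],[0,-0.15,5],[0,-0.15,8],[0,-0.15,10.7],[0,-0.15,12.2]],"fingers":[0,0,0,0,0]}'
python3 -m jog '{"angular":[[0,0,0],[0,0,0],[0,0,0],[0,0,0],[0,0,0]],"travel":[[0,0,0],[0,0,0],[0,0,0],[0,0,0],[0,0,0]],"fingers":[0,0.2,0.3,0.5,1]}'
python3 -m jog '{"angular":[[0,0,0],[0,0,0],[0,0,0],[0,0,0]],"travel":[[0,0,0],[0,0,0],[0,0,0],[0,0,0]],"fingers":[1,1,1,1]}'
python3 -m jog '{"angular":[[0,0,0],[0,0,0],[0,0,0],[0,0,0],[0,0,0]],"travel":[[0,0,-1],[0,0,-2.5],[0,0,-4],[0,0,-5.5],[0,0,-6]],"fingers":[1,1,1,1,1]}'
python3 -m jog '{"angular":[[0,0,0],[0,0,0],[0,0,0],[0,0,0]],"travel":[[0,0,0],[0,0,0],[0,0,0],[0,0,0]],"fingers":[1,1,1,1]}'
python3 feel.py;python3 feel.py
```

```text
clock: 16.3
eef_pos: [557.7, -135.0, 81.0]
tool_rot: [3.141, -0.002, -2.99]
force: [0.3, 0.1, 0.3]
width: 85.4
clock: 16.92
eef_pos: [559.2, -136.0, 83.7]
tool_rot: [-3.141, 0.002, -2.991]
force: [-1.1, 1.0, 6.5]
width: 62.5
clock: 17.42
eef_pos: [559.2, -136.0, 83.7]
tool_rot: [-3.141, 0.002, -2.991]
force: [-0.6, 1.6, 6.7]
width: 62.6
clock: 18.05
eef_pos: [559.0, -136.4, 143.8]
tool_rot: [-3.141, 0.002, -2.991]
force: [-0.0, 1.3, -2.9]
width: 62.3
clock: 18.55
eef_pos: [558.0, -136.2, 141.9]
tool_rot: [3.141, -0.001, -2.991]
force: [0.8, 0.0, -1.7]
width: 62.7
clock 19.35 F [-0.03 -0.1  -2.32] sd [0.65 0.65 0.49] tau [ 0.000e+00 -5.328e+01  9.000e-02 -1.527e+01  1.000e-02 -0.000e+00
 -0.000e+00] mom [-0.007  0.012 -0.008] pos [ 558.3 -136.3  142.3] w 62.565214016036805
clock 20.15 F [ 0.04 -0.08 -2.37] sd [0.68 0.52 0.53] tau [ 0.000e+00 -5.330e+01  9.000e-02 -1.528e+01  1.000e-02 -0.000e+00
 -0.000e+00] mom [-0.011 -0.002 -0.004] pos [ 558.2 -136.2  142.3] w 62.56853173711681
```

The weights are 0.46 kg for tin 1, 0.17 kg for tin 2 and 0.24 kg for tin 3, so tin 1 is clearly the heaviest. Setting tin 3 back and rising.

```bash
python3 -m jog '{"angular":[[0,0,0],[0,0,0],[0,0,0],[0,0,0],[0,0,0]],"travel":[[0,0,1],[0,0,3],[0,0,4.7],[0,0,5.4],[0,0,5.8]],"fingers":[1,1,1,1,1]}'
python3 -m jog '{"angular":[[0,0,0],[0,0,0],[0,0,0],[0,0,0],[0,0,0]],"travel":[[0,0,0],[0,0,0],[0,0,0],[0,0,0],[0,0,0]],"fingers":[1,0.2,0,0,0]}'
python3 -m jog '{"angular":[[0,0,0],[0,0,0]],"travel":[[0,0,0],[0,0,0]],"fingers":[0,0]}'
python3 -m jog '{"angular":[[0,0,0],[0,0,0],[0,0,0],[0,0,0],[0,0,0]],"travel":[[0,0,-4],[0,0,-8],[0,0,-12],[0,0,-12],[0,0,-12]],"fingers":[0,0,0,0,0]}'
python3 - <<'E'
from h import *
rel((516,144.1))
E
```

```text
clock: 20.78
eef_pos: [558.2, -136.2, 83.8]
tool_rot: [3.141, -0.0, -2.991]
force: [-1.8, 0.4, 6.2]
width: 62.5
clock: 21.4
eef_pos: [558.4, -136.3, 84.5]
tool_rot: [-3.141, 0.0, -2.991]
force: [-0.6, -0.9, 0.7]
width: 85.6
clock: 21.65
eef_pos: [558.3, -136.2, 84.3]
tool_rot: [3.142, -0.0, -2.991]
force: [0.8, 0.4, -0.4]
width: 85.5
clock: 22.28
eef_pos: [557.8, -136.2, 203.9]
tool_rot: [3.141, -0.001, -2.991]
force: [-0.4, 0.6, -0.1]
width: 85.4
tool shift cm [-7.000e-02  2.834e+01  1.000e-02] yerr deg 0.05 z 203.9
```

```bash
python3 -m jog '{"angular":[[0,0,0],[0,0,0],[0,0,0],[0,0,0],[0,0,0]],"travel":[[0,5.8,0],[0,11.5,0],[0,17.5,0],[0,23.5,0],[-0.1,28.3,0]],"fingers":[0,0,0,0,0]}'
python3 -m jog '{"angular":[[0,0,0],[0,0,0],[0,0,0],[0,0,0]],"travel":[[0,0,0],[0,0,0],[0,0,0],[0,0,0]],"fingers":[0,0,0,0]}'
python3 - <<'E'
from h import *
rel((516,144.1))
E
```

```text
clock: 22.9
eef_pos: [515.2, 146.1, 202.8]
tool_rot: [3.141, -0.003, -2.989]
force: [0.4, 0.1, -0.3]
width: 85.5
clock: 23.4
eef_pos: [517.1, 142.2, 204.1]
tool_rot: [-3.141, -0.0, -2.994]
force: [0.4, -0.4, -0.1]
width: 85.2
tool shift cm [ 0.08  0.2  -0.  ] yerr deg -0.09 z 204.1
```

```bash
python3 -m jog '{"angular":[[0,0,0],[0,0,0],[0,0,0],[0,0,0],[0,0,0]],"travel":[[0.1,0.2,2],[0.1,0.2,5],[0.1,0.2,8],[0.1,0.2,10.7],[0.1,0.2,12.2]],"fingers":[0,0,0,0,0]}'
python3 -m jog '{"angular":[[0,0,0],[0,0,0],[0,0,0],[0,0,0],[0,0,0]],"travel":[[0,0,0],[0,0,0],[0,0,0],[0,0,0],[0,0,0]],"fingers":[0,0.2,0.3,0.5,1]}'
python3 -m jog '{"angular":[[0,0,0],[0,0,0],[0,0,0],[0,0,0]],"travel":[[0,0,0],[0,0,0],[0,0,0],[0,0,0]],"fingers":[1,1,1,1]}'
python3 -m jog '{"angular":[[0,0,0],[0,0,0],[0,0,0],[0,0,0],[0,0,0]],"travel":[[0,0,-1],[0,0,-3],[0,0,-5],[0,0,-7],[0,0,-9]],"fingers":[1,1,1,1,1]}'
python3 -m jog '{"angular":[[0,0,0],[0,0,0],[0,0,0],[0,0,0],[0,0,0]],"travel":[[0,0,-2],[0,0,-4],[0,0,-5],[0,0,-6],[0,0,-6]],"fingers":[1,1,1,1,1]}'
python3 -m jog '{"angular":[[0,0,0],[0,0,0],[0,0,0],[0,0,0],[0,0,0]],"travel":[[0,0,0],[0,0,0],[0,0,0],[0,0,0],[0,0,0]],"fingers":[1,1,1,1,1]}'
python3 feel.py
python3 - <<'E'
from h import *
im=cv2.cvtColor(get_image("scene"),cv2.COLOR_RGB2BGR)[0:300,150:550]
cv2.imwrite("pics/s3.png",cv2.resize(im,None,fx=2,fy=2,interpolation=cv2.INTER_CUBIC))
E
```

```text
clock: 24.02
eef_pos: [515.2, 144.6, 81.1]
tool_rot: [-3.141, -0.002, -2.993]
force: [0.7, 0.4, -0.3]
width: 85.1
clock: 24.65
eef_pos: [516.6, 145.0, 83.7]
tool_rot: [-3.141, 0.002, -2.992]
force: [-0.0, -2.8, 7.7]
width: 62.6
clock: 25.15
eef_pos: [516.6, 144.9, 83.7]
tool_rot: [-3.141, 0.002, -2.992]
force: [-0.3, -2.5, 6.7]
width: 62.7
clock: 25.78
eef_pos: [514.9, 145.9, 173.1]
tool_rot: [3.141, -0.001, -2.991]
force: [0.3, -0.0, -4.4]
width: 62.6
clock: 26.4
eef_pos: [515.7, 145.7, 232.6]
tool_rot: [3.141, 0.001, -2.991]
force: [0.4, -0.0, -4.8]
width: 62.9
clock: 27.02
eef_pos: [515.6, 145.5, 232.2]
tool_rot: [3.142, -0.0, -2.991]
force: [0.3, 0.4, -5.8]
width: 62.7
clock 27.825 F [-0.01  0.15 -4.61] sd [0.53 0.53 0.4 ] tau [-0.000e+00 -4.786e+01 -1.000e-02 -1.857e+01  2.000e-02 -1.000e-02
  0.000e+00] mom [-0.018  0.003  0.003] pos [515.6 145.5 232.3] w 62.82341477656991
```

View pics/s3.png

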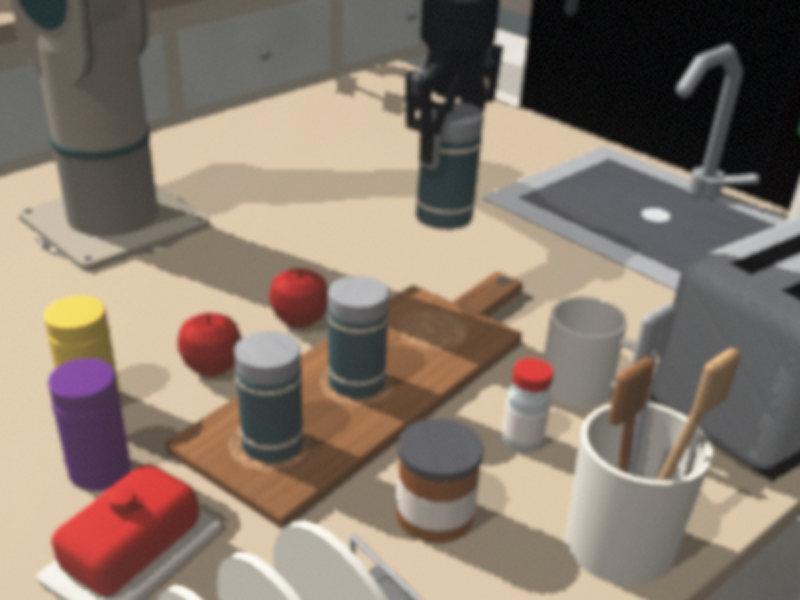

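Tin 1 hangs upright at (448,165), about 15 cm above the board. Tins 2 and 3 stand on their corks at (357,385) and (270,450), and the bystanders haven't moved.

```bash
python3 -c "
from cell import *
print(finish_job())"
```

```text
the job is handed in; nothing more can be done
None
```

The heaviest canister is the one nearest the handle, at about 0.46 kg. I finished with it held upright and still about 15 cm above the board. I handed in at about 28 s.

- **Weighing:** I lifted each canister about 6 cm on its own, in order from the handle. The middle one weighed about 0.17 kg and the far one about 0.24 kg. When I picked up the first again, it read 4.6 N, against 4.5 N the first time.
- **Last checks:** The scene picture shows the other two upright on their own cork spots and the other items where they were. The grip reads steady at 63 mm.
- **Moved slightly:** The middle canister started roughly 10 mm off the centre of its spot, so I set it back about 6 mm closer to the centre.
- **Disagreements:** The cameras differed by 3–8 mm on positions. In the gripper, the first canister turned out to be about 4 mm from where the top camera put it. Setting it back down gave a brief 29 N wrist-force reading, well under the 120 N limit.

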